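Latch the specimen pen gate

TASK

Shut the sprung gate of the specimen pen and latch it: lift the latch bar by its pin, swing the gate to so that the raised bar passes over the striker and meets the back of the catch, and keep the gate there while you lower the bar into the notch, then let go. The catch is adjustable, so feel for it gently and do not force the bar against it. Leave the cups in the pen and the petri dish and bottle on the worktop where they are.

Things in the scene. Friction and masses are not known exactly. Their poses are not given: they have to be found in the camera images.
- pen: Low open-topped pen of aluminium and steel wire, fixed to the worktop, with two specimen cups in it. Tray 215 x 250 mm, walls 122 mm high. Origin on the worktop under the pen; x points to the pen's back, y to its left (seen from its front), z up. The front (-x) is closed by the gate.
- latch_post: Aluminium post at the pen's right front, 80 mm high, fixed; origin at pen frame (0, -0.105, 0), axes as the pen's; the post stands 92 mm in front of it. On top is a steel catch 18 mm wide (y), front to back: striker 22 mm thick, square-faced (no ramp), top 104 mm above the worktop; notch 8 mm wide, floor at 92 mm; rigid back wall 8 mm thick, top at 140 mm. Not to be pressed with over 15 N.
- catch_mid (a point): Where the middle of the notch floor would be with the catch at mid-adjustment: pen frame (-0.092, -0.105, 0.092). The catch is clamped by a screw in a slot and really sits anywhere up to 12 mm in front of or behind this point (along pen x); where it sits is not measured.
- gate_hinge (a point): Point on the vertical hinge axis of the gate, at pen frame (-0.078, 0.095, 0.100), 100 mm above the worktop (the height of the latch pivot).
- gate (a joint): Gate angle, rad: 0 = gate parallel to the pen's front, bar at the middle setting of the catch; positive = open, free (right) end out to the front; range -0.1 to 0.95. A light spring pushes it open (about 0.35 N at the latch): let go unlatched it drifts open to about 0.5. Wire gate, 172 mm long from the hinge, 112 mm high.
- latch (a joint): Latch bar angle on the gate, rad: 0 level, positive = free (right) end lifted; range -0.04 to 0.28; falls by its weight to -0.04, or to about 0 in the notch. Needs 0.09 or more to pass over the striker. Pivot on the gate's front face, at (-0.014, -0.045, 0.100) in the gate's frame (origin on the worktop under the hinge axis, axes as the pen's at gate angle 0).
- latch_bar: Steel bar 183 mm long, 16 mm high, 6 mm thick, 0.15 kg, along the gate's front face, turning in the gate's plane. Origin on its pivot axis, mid-thickness; x square to the gate, into the pen. The bar runs along -y to 168 mm from the pivot and crosses the catch 155 mm from it.
- pin_grip (a point): Middle of the grip length of the black round pin that sticks out of the bar towards the front, 12 mm in diameter, 33 mm of free length, with an 18 mm head 6 mm thick at its outer end. In the bar's frame at (-0.0225, -0.090, 0). Pinch it from above with the fingers on either side of it along the bar.
- bar_end (a point): Point in the middle of the bar that lies over the catch when the gate is shut, 155 mm from the pivot (bar frame 0, -0.155, 0).
- cup_left: Lidded specimen cup 66 mm across, 70 mm high, standing in the pen; origin under its middle. Leave alone.
- cup_right: Second lidded specimen cup of the same size, standing in the pen; origin under its middle. Leave alone.
- petri: White petri dish 62 mm across, 16 mm high, on the worktop in front; origin under its middle. Leave alone.
- stain_bottle: Small brown bottle 38 mm across, 70 mm high, on the worktop in front; origin under its middle. Leave alone.

How it is judged:
By the outcome, as a careful person would: the job done as asked, in the order asked, and still so for the second after the job is handed in, with the robot touching nothing.
It also fails if it takes over 54 s, if anything falls off the work surface, if the arm or the gripper's body presses on something with over 40 N, if the wrist force passes 120 N, or if a joint passes its speed limit or range.

ROBOT

A 6-joint arm with a two-finger parallel gripper is mounted at the origin on a cart in front of the work surface, level with it; the furniture and walls round the work are solid. World frame = base frame: x ahead of the robot, y to its left, z up, the work surface at z = 0. Lengths are in m, angles in rad, forces in N, time in s.
With the tool pointing down it reaches from about 0.35 to 0.775 m from the base axis. Payload 7.3 kg.
Tool frame: the origin (TCP) lies on the centre line of the jaws, within the pads' length; the fingertips stand 11 mm ahead of it and the grasp point (between the pads) lies 8 mm behind it; y points along the fingers, z is the direction in which the jaws open and shut, and the axes are right-handed (so a half turn about y gives the same grasp; the last joint's range is limited). The gripper opens to 92 mm and grips with 3 to 60 N. Pads are 19 mm wide; open, the fingers measure 130 mm over their backs; the gripper's body (75 mm by 190 mm) begins 47 mm behind the grasp point.
Start: joints at [-1.465, 0.342, 1.524, -0, 1.275, -0.146], TCP at [0.131, -0.508, 0.238] pointing down, gripper open.
Joint ranges: [-2.53, 2.53], [-0.77, 2.02], [0.04, 2.7], [-1, 4.14], [0.28, 2.66], [-3.11, 3.11]. Speed limits (rad/s): [2.57, 2.57, 3.14, 3.14, 3.14, 3.14].

INTERFACE

Orientations are given as [roll, pitch, yaw] about the fixed x, y, z axes, in that order (R = Rz(yaw) Ry(pitch) Rx(roll)).
In Python, from cell import robot, cams gives the robot as it stands.
- The arm moves only by the tool apply_moves, never from a script. Its argument "plan" is a list of rows, each a list of 7 numbers: the shift along the tool's x, y, z in m, then the turn, a rotation vector about the tool's x, y, z in degrees, then the gripper command: -1 is fully open, 1 is shut, values between are in proportion. A call has exactly 5 rows; each row is the pose to reach, as a shift and turn from the pose commanded when the call began, along the tool's axes at that moment; what a row does not reach only later rows make up. A row lasts 1/8 s, in which the tool goes at most 62.5 mm and 10.7 degrees, less where a joint would pass 70% of its speed; a pose out of reach is approached as far as the arm can. A call with a gripper value outside its range is refused whole. The fingers move at their own pace and stop on an object; "squeeze" is the grip in N (left out, the last holds). Time passes only in rows, so rows that repeat a pose let the fingers close, or fill a call up. It gives the time, the measured TCP pose, the force and the opening at its end, in the units of the state.
- robot.observe(): the state, without advancing time (a new reading comes with each control period).
- cams.read_camera(name): name is "scene" or "top" or "wrist"; returns the picture (420x560x3 uint8, blue, green, red); there is no depth.
- cams.calibration(name): a dict with "fx", "fy", "cx", "cy" (pixels), "extrinsics" (4x4, takes a point from world to camera coordinates); the wrist camera has in their place "T_tool_cam" (4x4, takes a point from camera to tool coordinates, whose origin is the TCP and whose axes are the tool frame's). Camera axes: x right, y up, looking along -z (the intrinsics and any distortion apply to the point x, -y, -z); pixel columns grow to the right and rows downward; lengths in m; the calibration is good to about 2 mm. A picture is of the moment at which its call begins: read the wrist's pose just before it. calibration takes no time and is no camera call.
- robot.hand_in(): hands the job in, once; it reports no verdict.
The state is a dict: "time": time; "qpos": joint angles; "qvel": joint speeds; "joint_efforts": joint torques, N m; "tool_pos": TCP position; "tool_rot": TCP orientation; "contact_force": force on the tool from outside, world axes, zero at the start; "torque": the same for the moment, N m; "opening": finger opening in m.
Only numpy, scipy, OpenCV 4.12 (cv2) and the standard library are available. Lean on these libraries where they do the work, as an engineer would, in place of code of your own. Each camera call takes 0.05 s, during which the arm holds its last target. There are 200 camera calls.

## Working session

There is one attempt and no reset: what is moved stays moved. The work goes in short steps, Python scripts to look and compute and a tool call to move; the robot and the scene stay as the last step left them, time stands still between calls to the robot, and variables do not carry over. Pictures are saved under pics/ and viewed, about 8 in all and at most 12, crops included, and the job is handed in when it is done.

Besides the shell and the picture viewer there is one more tool, called in YAML: its name, and indented under it one key for each argument. apply_moves: Moves the arm, as the interface text tells. Its arguments: {"type":"object","properties":{"plan":{"type":"array","items":{"type":"array","items":{"type":"number"}}},"squeeze":{"type":"number"}},"required":["plan"]}

```bash
ls; mkdir -p pics; python3 - <<'E'
from cell import robot,cams
import cv2,numpy as np
s=robot.observe();print(s)
for n in("scene","top"):
    im=cams.read_camera(n);cv2.imwrite(f"pics/{n}0.png",im)
    print(n,cams.calibration(n))
print(cams.calibration("wrist"))
E
```

```text
pics
{'time': 0.0, 'qpos': array([-1.46496097e+00,  3.42714468e-01,  1.52500050e+00, -3.83248729e-05,
        1.27541095e+00, -1.46004140e-01]), 'qvel': array([-0.00164354, -0.0002689 ,  0.00135731,  0.00156686,  0.00014503,
        0.00079938]), 'joint_efforts': array([-1.29796455e-03, -4.31247103e+01, -2.44223410e+01,  7.15252245e-02,
        5.58954547e-02, -1.22830161e-04]), 'tool_pos': array([ 0.1307895 , -0.50804641,  0.23705501]), 'tool_rot': array([-1.57231860e+00,  1.86809708e-04, -2.88974211e+00]), 'contact_force': array([-0.05702018, -0.50901369, -0.42090001]), 'torque': array([ 0.03564849,  0.00260329, -0.01877317]), 'opening': 0.0917433064932916}
scene {'fx': 471.08390643059937, 'fy': 471.08390643059937, 'cx': 279.37127516520593, 'cy': 198.3665717498545, 'extrinsics': array([[-0.82649467, -0.56280972,  0.01231991,  0.46758485],
       [ 0.2531793 , -0.35207303,  0.90107981, -0.20038821],
       [-0.50279897,  0.74785681,  0.43347825, -0.88459541],
       [ 0.        ,  0.        ,  0.        ,  1.        ]])}
top {'fx': 404.3846227929223, 'fy': 404.3846227929223, 'cx': 2
[... 155 characters left out ...]
81015e-01,  6.29181490e-03,  1.78162218e-01,
        -5.92520351e-01],
       [-1.78168843e-01,  5.04227161e-04,  9.83999801e-01,
        -8.40980241e-01],
       [ 0.00000000e+00,  0.00000000e+00,  0.00000000e+00,
         1.00000000e+00]])}
{'fx': 300.0495118457549, 'fy': 300.0495118457549, 'cx': 276.46397732743634, 'cy': 207.1000327387488, 'T_tool_cam': array([[ 7.24888983e-04, -9.55201809e-01, -2.95954351e-01,
        -8.03841721e-02],
       [-1.00456957e-03,  2.95953584e-01, -9.55201794e-01,
        -1.46474661e-01],
       [ 9.99999233e-01,  9.89721992e-04, -7.45033180e-04,
        -3.63904404e-04],
       [ 0.00000000e+00,  0.00000000e+00,  0.00000000e+00,
         1.00000000e+00]])}
```

View pics/scene0.png

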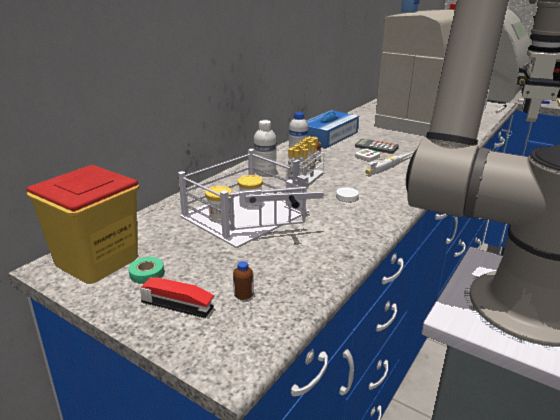

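View pics/top0.png

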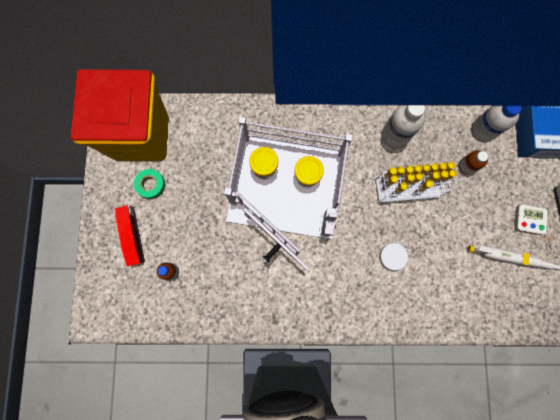

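The scene view shows the open pen with two yellow cups and the gate open. In the top view, the hinge is near (240,195), the pin near (270,254), the bar end near (308,270) and the latch post near (330,220).

```bash
cat > h.py <<'E'
import numpy as np,cv2
from scipy.spatial.transform import Rotation as R
from cell import robot,cams
def ray(n,u,v):
    c=cams.calibration(n); d=np.array([(u-c['cx'])/c['fx'],-(v-c['cy'])/c['fy'],-1.])
    if n=='wrist':
        s=robot.observe(); T=np.eye(4);T[:3,:3]=R.from_euler('xyz',s['tool_rot']).as_matrix();T[:3,3]=s['tool_pos'];M=T@c['T_tool_cam']
    else: M=np.linalg.inv(c['extrinsics'])
    return M[:3,3],M[:3,:3]@d
def onz(n,u,v,z):
    o,d=ray(n,u,v);return o+d*(z-o[2])/d[2]
def proj(n,P):
    c=cams.calibration(n)
    if n=='wrist':
        s=robot.observe(); T=np.eye(4);T[:3,:3]=R.from_euler('xyz',s['tool_rot']).as_matrix();T[:3,3]=s['tool_pos'];M=np.linalg.inv(T@c['T_tool_cam'])
    else: M=c['extrinsics']
    p=M[:3,:3]@P+M[:3,3]
    return c['cx']+c['fx']*p[0]/-p[2],c['cy']-c['fy']*p[1]/-p[2]
E
python3 - <<'E'
from h import *
im=cv2.imread('pics/top0.png')[105:285,215:365]
cv2.imwrite('pics/topc.png',cv2.resize(im,None,fx=3.3,fy=3.3,interpolation=cv2.INTER_CUBIC)) 
print(onz('top',264,161,.07),onz('top',309,170,.07))
E
```

```text
[0.70212304 0.06749176 0.07      ] [ 0.68210463 -0.03221401  0.07      ]
```

View pics/topc.png

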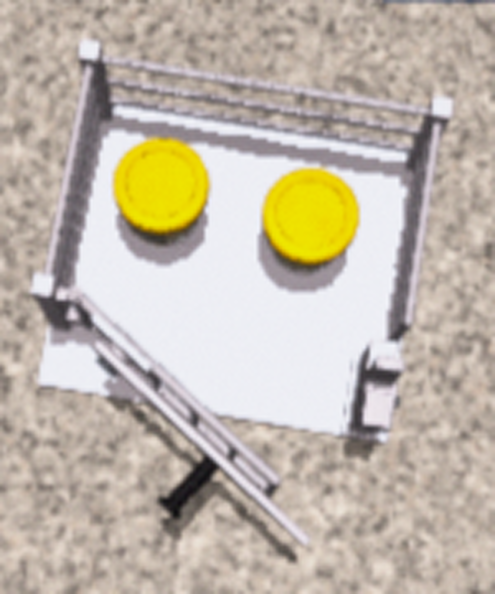

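```bash
python3 - <<'E'
from h import *
f=lambda u,v,z:onz('top',215+(u)/3.3,105+(v)/3.3,z)
BL,BR,FL=f(90,50,.122),f(442,107,.122),f(43,286,.122)
tl,tr=f(38,385,.004),f(388,440,.004)
print(BL,BR,FL,tl,tr)
print(np.linalg.norm(BL-BR),np.linalg.norm(BL-FL),np.linalg.norm(tl-tr))
ang=lambda d:np.degrees(np.arctan2(d[1],d[0]))
print('yaw',ang(BL-BR)-90,ang(BL-FL),ang(tl-tr)-90)
for n,u,v,z in [('wall',385,357,.14),('strikertop',378,408,.104),('head',172,506,.1),('pinbase',213,465,.1),('bartip',303,543,.108),('hinge',70,293,.112)]: print(n,f(u,v,z))
E
```

```text
[0.77581616 0.11270767 0.122     ] [ 0.73876484 -0.11302185  0.122     ] [0.61988587 0.13846299 0.122     ] [0.57560588 0.15534913 0.004     ] [ 0.53827095 -0.09044428  0.004     ]
0.22875011602598455 0.15804300351990766 0.2486127484363293
yaw -9.321429463940746 -9.378978284557652 -8.636954479454403
wall [ 0.57315267 -0.0715133   0.14      ]
strikertop [ 0.5470365  -0.07129921  0.104     ]
head [0.48537895 0.05717386 0.1       ]
pinbase [0.51102613 0.03186058 0.1       ]
bartip [ 0.46282548 -0.02354069  0.108     ]
hinge [0.61777929 0.12263268 0.112     ]
```

```bash
cat >> h.py <<'E'
def go(p,yaw,pr=True):
    s=robot.observe();Rt=R.from_euler('xyz',s['tool_rot']);Rg=R.from_euler('xyz',[-np.pi/2,0,np.radians(yaw)])
    sh=Rt.inv().apply(np.array(p)-s['tool_pos']);rv=np.degrees((Rt.inv()*Rg).as_rotvec())
    print('t',round(s['time'],2),'shift',np.round(sh,4),'rot',np.round(rv,1),'F',np.round(s['contact_force'],1),'pos',np.round(s['tool_pos'],4),'yaw',np.degrees(s['tool_rot'][2]).round(1),'op',s['opening'].round(4))
E
python3 -c "
from h import *
go([.498,.046,.2],-43.5)"
```

```text
Traceback (most recent call last):
  File "h.py", line 22, in go
    print('t',round(s['time'],2),'shift',np.round(sh,4),'rot',np.round(rv,1),'F',np.round(s['contact_force'],1),'pos',np.round(s['tool_pos'],4),'yaw',np.degrees(s['tool_rot'][2]).round(1),'op',s['opening'].round(4))
                                                                                                                                                                                                 ^^^^^^^^^^^^^^^^^^
AttributeError: 'float' object has no attribute 'round'
```

```bash
sed -i "s/s\['opening'\].round(4)/round(s['opening'],4)/" h.py
python3 -c "
from h import *
go([.498,.046,.2],-43.5)"
```

```text
t 0.1 shift [-0.4937  0.0378 -0.4451] rot [ 0.000e+00 -1.221e+02 -1.000e-01] F [ 0.2  0.7 -0.6] pos [ 0.1308 -0.5081  0.2371] yaw -165.6 op 0.0917
```

apply_moves:
  plan:
    - [-0.49, 0, -0.445, 0, -122, 0, 0.1]
    - [-0.49, 0, -0.445, 0, -122, 0, 0.1]
    - [-0.49, 0, -0.445, 0, -122, 0, 0.1]
    - [-0.49, 0, -0.445, 0, -122, 0, 0.1]
    - [-0.49, 0, -0.445, 0, -122, 0, 0.1]

```text
time: 0.72
tool_pos: [0.3031, -0.2455, 0.2376]
tool_rot: [-1.571, -0.0, -1.947]
contact_force: [2.3, 0.2, 0.4]
opening: 0.046
```

```bash
python3 -c "
from h import *
go([.498,.046,.2],-43.5)"
```

```text
t 0.72 shift [-0.3427  0.0377  0.0742] rot [ -0. -68.   0.] F [2.3 0.2 0.4] pos [ 0.3031 -0.2455  0.2376] yaw -111.5 op 0.046
```

apply_moves:
  plan:
    - [-0.342, 0.01, 0.074, 0, -68, 0, 0.1]
    - [-0.342, 0.01, 0.074, 0, -68, 0, 0.1]
    - [-0.342, 0.02, 0.074, 0, -68, 0, 0.1]
    - [-0.342, 0.03, 0.074, 0, -68, 0, 0.1]
    - [-0.342, 0.037, 0.074, 0, -68, 0, 0.1]

```text
time: 1.35
tool_pos: [0.4774, 0.0118, 0.2086]
tool_rot: [-1.57, -0.001, -1.008]
contact_force: [1.1, -0.9, 0.1]
opening: 0.0417
```

```bash
python3 -c "
from h import *
go([.498,.046,.2],-43.5)"
```

```text
t 1.35 shift [-0.018   0.0086  0.0356] rot [ -0.  -14.3   0.1] F [ 1.1 -0.9  0.1] pos [0.4774 0.0118 0.2086] yaw -57.8 op 0.0417
```

apply_moves:
  plan:
    - [-0.018, 0.008, 0.036, 0, -14.3, 0, 0.1]
    - [-0.018, 0.008, 0.036, 0, -14.3, 0, 0.1]
    - [-0.018, 0.008, 0.036, 0, -14.3, 0, 0.1]
    - [-0.018, 0.008, 0.036, 0, -14.3, 0, 0.1]
    - [-0.018, 0.008, 0.036, 0, -14.3, 0, 0.1]

```text
time: 1.98
tool_pos: [0.4974, 0.0436, 0.2009]
tool_rot: [-1.571, -0.0, -0.767]
contact_force: [0.7, -0.3, 0.5]
opening: 0.0409
```

```bash
python3 -c "
from h import *
go([.498,.046,.2],-43.5)
cv2.imwrite('pics/w1.png',cams.read_camera('wrist'))"
```

```text
t 1.98 shift [-0.0013  0.0009  0.0021] rot [-0.  -0.4  0. ] F [ 0.7 -0.3  0.5] pos [0.4974 0.0436 0.2009] yaw -43.9 op 0.0409
```

View pics/w1.png

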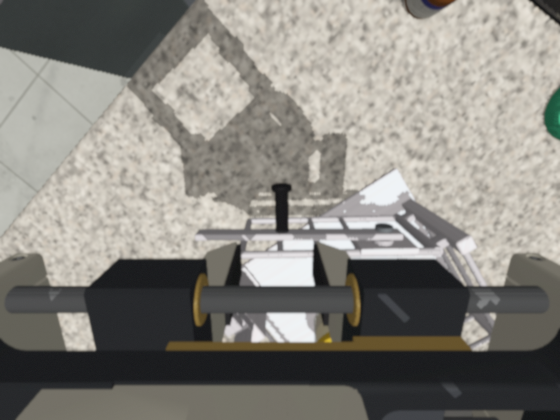

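The wrist view shows the pin head at (281,187), the pin root at (281,230) and the bar running level from (197,234). The jaws are therefore square to the bar.

```bash
python3 -c "
from h import *
a=onz('wrist',281,188,.098);b=onz('wrist',281,230,.097);t=onz('wrist',197,234,.095)
print(a,b,t,np.linalg.norm(a-b),np.linalg.norm(t-b))
d=(a-b)/np.linalg.norm(a-b); g=b+d*.0195
print('grip',g,'dir',np.degrees(np.arctan2(-d[1],-d[0])))
bd=b-t;print('bar dir',np.degrees(np.arctan2(bd[1],bd[0]))-90)
go([g[0],g[1],.088],-43.9)"
```

```text
[0.48571198 0.06042625 0.098     ] [0.51381532 0.03357696 0.097     ] [ 0.4643597  -0.02444115  0.095     ] 0.0388803532623546 0.0762624358882039
grip [0.49972041 0.04704291 0.09750154] dir -43.692705724441794
bar dir -40.44483902003404
t 2.02 shift [-0.0008  0.113   0.004 ] rot [-0. -0.  0.] F [ 0.   0.3 -0.1] pos [0.4974 0.0436 0.201 ] yaw -43.9 op 0.0414
```

apply_moves:
  plan:
    - [0, 0.03, 0.004, 0, 0, 0, 0.1]
    - [0, 0.06, 0.004, 0, 0, 0, 0.1]
    - [-0.001, 0.085, 0.004, 0, 0, 0, 0.1]
    - [-0.001, 0.1, 0.004, 0, 0, 0, 0.1]
    - [-0.001, 0.112, 0.004, 0, 0, 0, 0.1]

```text
time: 2.65
tool_pos: [0.4998, 0.0475, 0.0884]
tool_rot: [-1.571, -0.0, -0.766]
contact_force: [0.5, -0.2, 0.4]
opening: 0.041
```

apply_moves:
  plan:
    - [0, 0, 0, 0, 0, 0, 0.3]
    - [0, 0, 0, 0, 0, 0, 0.5]
    - [0, 0, 0, 0, 0, 0, 0.7]
    - [0, 0, 0, 0, 0, 0, 1]
    - [0, 0, 0, 0, 0, 0, 1]
  squeeze: 10

```text
time: 3.28
tool_pos: [0.4996, 0.0476, 0.0892]
tool_rot: [-1.571, -0.0, -0.765]
contact_force: [-1.7, -0.8, 4.1]
opening: 0.0111
```

```bash
python3 -c "
from h import *
go([.4997,.047,.0885],-43.9)
cv2.imwrite('pics/w2.png',cams.read_camera('wrist'))"
```

```text
t 3.27 shift [ 0.0005  0.0007 -0.0004] rot [-0.   0.1  0. ] F [-1.7 -0.8  4.1] pos [0.4996 0.0476 0.0892] yaw -43.8 op 0.0111
```

View pics/w2.png

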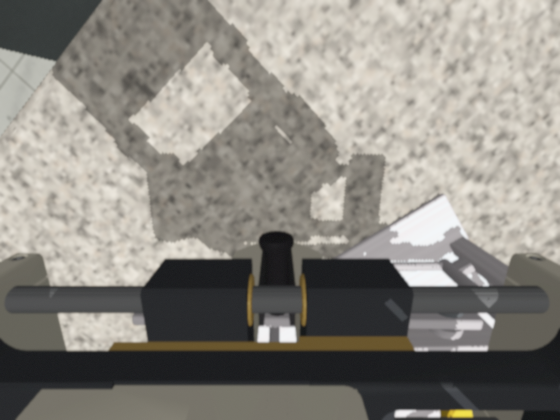

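The pin is held, with the opening at 11 mm and the pin seen centred at (276,240). I'll lift next.

apply_moves:
  plan:
    - [0, -0.005, 0, 0, 0, 0, 1]
    - [0, -0.01, 0, 0, 0, 0, 1]
    - [0, -0.015, 0.0005, 0, 0, 0, 1]
    - [0, -0.02, 0.001, 0, 0, 0, 1]
    - [0, -0.02, 0.001, 0, 0, 0, 1]
  squeeze: 12

```text
time: 3.95
tool_pos: [0.5004, 0.0484, 0.1092]
tool_rot: [-1.571, -0.001, -0.765]
contact_force: [-0.2, 0.1, -1.8]
opening: 0.0113
```

```bash
cat >> h.py <<'E'
H=np.array([.6188,.1209])
def pin(phi,lat,H=H):
    c,s=np.cos(np.radians(phi)),np.sin(np.radians(phi))
    l=np.array([-.0365,-.045-.09*np.cos(lat)])
    return np.r_[H+np.array([[c,-s],[s,c]])@l,.1+.09*np.sin(lat)-.0075]
E
python3 -c "
from h import *
go(pin(-43.8,.18),-43.8)
for p in(-38,-30,-22,-15,-12,-10): print(p,end=' ');go(pin(p,.18),p)"
```

```text
t 3.95 shift [-0.0012  0.0005  0.0007] rot [-0. -0.  0.] F [-0.2  0.1 -1.8] pos [0.5004 0.0484 0.1092] yaw -43.8 op 0.0113
-38 t 3.95 shift [ 0.0125  0.0005 -0.0023] rot [-0.  -5.8  0. ] F [-0.2  0.1 -1.8] pos [0.5004 0.0484 0.1092] yaw -43.8 op 0.0113
-30 t 3.95 shift [ 0.0317  0.0006 -0.0041] rot [ -0.  -13.8   0. ] F [-0.2  0.1 -1.8] pos [0.5004 0.0484 0.1092] yaw -43.8 op 0.0113
-22 t 3.95 shift [ 0.051   0.0006 -0.0033] rot [ -0.  -21.8   0. ] F [-0.2  0.1 -1.8] pos [0.5004 0.0484 0.1092] yaw -43.8 op 0.0113
-15 t 3.95 shift [ 0.0676  0.0006 -0.0003] rot [ -0.  -28.8   0. ] F [-0.2  0.1 -1.8] pos [0.5004 0.0484 0.1092] yaw -43.8 op 0.0113
-12 t 3.95 shift [0.0746 0.0006 0.0016] rot [ -0.  -31.8   0. ] F [-0.2  0.1 -1.8] pos [0.5004 0.0484 0.1092] yaw -43.8 op 0.0113
-10 t 3.95 shift [0.0793 0.0006 0.003 ] rot [ -0.  -33.8   0. ] F [-0.2  0.1 -1.8] pos [0.5004 0.0484 0.1092] yaw -43.8 op 0.0113
```

apply_moves:
  plan:
    - [0.007, 0, -0.0015, 0, -3, 0, 1]
    - [0.0137, 0, -0.003, 0, -5.8, 0, 1]
    - [0.0205, 0, -0.0038, 0, -8.6, 0, 1]
    - [0.027, 0, -0.0045, 0, -11.3, 0, 1]
    - [0.033, 0, -0.0048, 0, -13.8, 0, 1]

```text
time: 4.58
tool_pos: [0.5209, 0.0221, 0.1086]
tool_rot: [-1.57, 0.0, -0.523]
contact_force: [1.2, 2.9, -1.7]
opening: 0.0116
```

```bash
python3 -c "
from h import *
for p in(-30,-26,-22,-20,-18): print(p,end=' ');go(pin(p,.18),p)"
```

```text
-30 t 4.58 shift [-0.0011  0.      0.0009] rot [-0.  0. -0.] F [ 1.2  2.9 -1.7] pos [0.5209 0.0221 0.1086] yaw -30.0 op 0.0116
-26 t 4.58 shift [ 0.0083  0.     -0.0013] rot [-0. -4. -0.] F [ 1.2  2.9 -1.7] pos [0.5209 0.0221 0.1086] yaw -30.0 op 0.0116
-22 t 4.58 shift [ 0.0178  0.     -0.0029] rot [-0. -8.  0.] F [ 1.2  2.9 -1.7] pos [0.5209 0.0221 0.1086] yaw -30.0 op 0.0116
-20 t 4.58 shift [ 0.0226  0.     -0.0034] rot [ -0. -10.   0.] F [ 1.2  2.9 -1.7] pos [0.5209 0.0221 0.1086] yaw -30.0 op 0.0116
-18 t 4.58 shift [ 0.0274  0.     -0.0038] rot [ -0. -12.   0.] F [ 1.2  2.9 -1.7] pos [0.5209 0.0221 0.1086] yaw -30.0 op 0.0116
```

apply_moves:
  plan:
    - [0.005, 0, -0.0005, 0, -2, 0, 1]
    - [0.0096, 0, -0.0013, 0, -4, 0, 1]
    - [0.0143, 0, -0.0022, 0, -6, 0, 1]
    - [0.019, 0, -0.003, 0, -8, 0, 1]
    - [0.0237, 0, -0.0033, 0, -10, 0, 1]

```text
time: 5.2
tool_pos: [0.539, 0.007, 0.1085]
tool_rot: [-1.572, 0.001, -0.349]
contact_force: [-1.3, -1.3, -1.7]
opening: 0.0114
```

```bash
python3 -c "
from h import *
for p in(-20,-18,-16,-14,-12,-10): print(p,end=' ');go(pin(p,.18),p)
a=cams.read_camera('wrist');b=cams.read_camera('top')[150:260,215:365];c=cams.read_camera('scene')[150:250,170:340]
c=cv2.resize(c,(680,400),interpolation=2);b=cv2.resize(b,(750,550),interpolation=2)
cv2.imwrite('pics/b3.png',b);cv2.imwrite('pics/w3.png',a);cv2.imwrite('pics/c3.png',c)"
```

```text
-20 t 5.2 shift [-0.0005 -0.0002  0.0008] rot [ 0.1  0.  -0.1] F [-1.3 -1.3 -1.7] pos [0.539  0.007  0.1085] yaw -20.0 op 0.0114
-18 t 5.2 shift [ 0.0042 -0.0002 -0.0004] rot [ 0.1 -2.  -0.1] F [-1.3 -1.3 -1.7] pos [0.539  0.007  0.1085] yaw -20.0 op 0.0114
-16 t 5.2 shift [ 0.0089 -0.0002 -0.0014] rot [ 0.1 -4.  -0.1] F [-1.3 -1.3 -1.7] pos [0.539  0.007  0.1085] yaw -20.0 op 0.0114
-14 t 5.2 shift [ 0.0137 -0.0002 -0.0023] rot [ 0.1 -6.  -0.1] F [-1.3 -1.3 -1.7] pos [0.539  0.007  0.1085] yaw -20.0 op 0.0114
-12 t 5.2 shift [ 0.0184 -0.0002 -0.003 ] rot [ 0.1 -8.  -0.1] F [-1.3 -1.3 -1.7] pos [0.539  0.007  0.1085] yaw -20.0 op 0.0114
-10 t 5.2 shift [ 0.0232 -0.0002 -0.0035] rot [  0.  -10.   -0.1] F [-1.3 -1.3 -1.7] pos [0.539  0.007  0.1085] yaw -20.0 op 0.0114
```

View pics/c3.png

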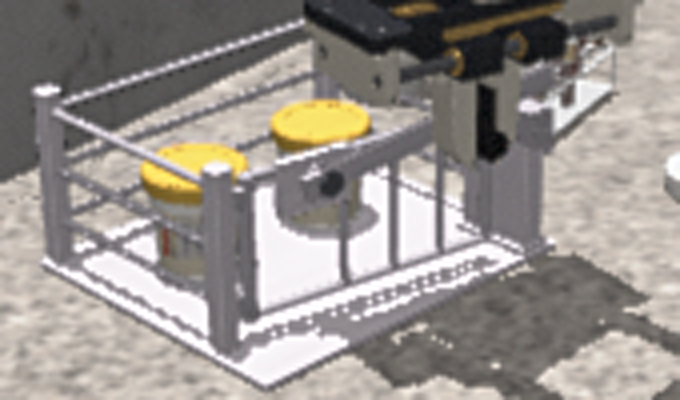

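The scene crop shows the bar raised and tilted up to the right, with its end about to pass over the striker. The cups have not moved.

apply_moves:
  plan:
    - [0.003, 0, -0.0007, 0, -1.2, 0, 1]
    - [0.006, 0, -0.0013, 0, -2.4, 0, 1]
    - [0.009, 0, -0.002, 0, -3.6, 0, 1]
    - [0.0118, 0, -0.0026, 0, -4.8, 0, 1]
    - [0.0142, 0, -0.003, 0, -6, 0, 1]
  squeeze: 10

```text
time: 5.98
tool_pos: [0.5516, -0.0008, 0.1086]
tool_rot: [-1.572, 0.001, -0.244]
contact_force: [-3.3, -4.4, -0.4]
opening: 0.0112
```

apply_moves:
  plan:
    - [0, 0, 0, 0, 0, 0, 1]
    - [0, 0, 0, 0, 0, 0, 1]
    - [0, 0, 0, 0, 0, 0, 1]
    - [0, 0, 0, 0, 0, 0, 1]
    - [0, 0, 0, 0, 0, 0, 1]

```text
time: 6.6
tool_pos: [0.5518, -0.0009, 0.1087]
tool_rot: [-1.572, 0.0, -0.245]
contact_force: [-3.5, -3.6, -1.9]
opening: 0.0112
```

```bash
python3 -c "
from h import *
for p in(-14,-12,-10,-8,-6): print(p,end=' ');go(pin(p,.18),p)"
```

```text
-14 t 6.6 shift [-0.001   0.0001  0.0009] rot [ 0.1 -0.  -0. ] F [-3.5 -3.6 -1.9] pos [ 0.5518 -0.0009  0.1087] yaw -14.0 op 0.0112
-12 t 6.6 shift [ 0.0037  0.0001 -0.0003] rot [ 0.1 -2.  -0. ] F [-3.5 -3.6 -1.9] pos [ 0.5518 -0.0009  0.1087] yaw -14.0 op 0.0112
-10 t 6.6 shift [ 0.0084  0.0001 -0.0014] rot [ 0.1 -4.  -0. ] F [-3.5 -3.6 -1.9] pos [ 0.5518 -0.0009  0.1087] yaw -14.0 op 0.0112
-8 t 6.6 shift [ 0.0132  0.0001 -0.0022] rot [ 0.1 -6.  -0. ] F [-3.5 -3.6 -1.9] pos [ 0.5518 -0.0009  0.1087] yaw -14.0 op 0.0112
-6 t 6.6 shift [ 0.018   0.0001 -0.0029] rot [ 0.1 -8.  -0. ] F [-3.5 -3.6 -1.9] pos [ 0.5518 -0.0009  0.1087] yaw -14.0 op 0.0112
```

apply_moves:
  plan:
    - [0, 0, -0.0004, 0, 0, 0, 1]
    - [0, 0, -0.0008, 0, 0, 0, 1]
    - [0.0005, 0, -0.001, 0, -0.2, 0, 1]
    - [0.001, 0, -0.001, 0, -0.4, 0, 1]
    - [0.001, 0, -0.001, 0, -0.4, 0, 1]

```text
time: 7.22
tool_pos: [0.5527, -0.0015, 0.1087]
tool_rot: [-1.571, -0.0, -0.238]
contact_force: [-2.5, -1.1, -1.7]
opening: 0.0117
```

```bash
cat >> h.py <<'E'
def st():
    s=robot.observe();Rt=R.from_euler('xyz',s['tool_rot']);print('Ftool',Rt.inv().apply(s['contact_force']).round(1),'Mtool',Rt.inv().apply(s['torque']).round(2),'pos',s['tool_pos'].round(4),'yaw',np.degrees(s['tool_rot'][2]).round(2),'t',round(s['time'],2))
E
python3 -c "
from h import *
st()"
```

```text
Ftool [-2.2  1.7 -1.7] Mtool [-0.18 -0.07  0.17] pos [ 0.5527 -0.0015  0.1087] yaw -13.63 t 7.22
```

apply_moves:
  plan:
    - [0.0004, 0, -0.0002, 0, -0.2, 0, 1]
    - [0.0008, 0, -0.0004, 0, -0.4, 0, 1]
    - [0.0012, 0, -0.0005, 0, -0.5, 0, 1]
    - [0.0016, 0, -0.0006, 0, -0.7, 0, 1]
    - [0.0016, 0, -0.0006, 0, -0.7, 0, 1]

```text
time: 7.85
tool_pos: [0.5538, -0.0021, 0.1087]
tool_rot: [-1.57, 0.001, -0.226]
contact_force: [-2.3, 2.9, -1.4]
opening: 0.0119
```

```bash
python3 -c "
from h import *
st()"
```

```text
Ftool [-2.9  1.4  2.3] Mtool [ 0.4  -0.08  0.43] pos [ 0.5538 -0.0021  0.1087] yaw -12.94 t 7.85
```

apply_moves:
  plan:
    - [0.0004, 0, 0, 0, -0.2, 0, 1]
    - [0.0008, 0, 0, 0, -0.4, 0, 1]
    - [0.0012, 0, 0.0001, 0, -0.5, 0, 1]
    - [0.0012, 0, 0.0001, 0, -0.5, 0, 1]
    - [0.0012, 0, 0.0001, 0, -0.5, 0, 1]

```text
time: 8.48
tool_pos: [0.554, -0.0022, 0.1087]
tool_rot: [-1.571, 0.003, -0.217]
contact_force: [-6.5, 3.1, 1.5]
opening: 0.0115
```

```bash
python3 -c "
from h import *
st()"
```

```text
Ftool [-7.  -1.5  1.6] Mtool [ 0.34 -0.01  1.01] pos [ 0.554  -0.0022  0.1087] yaw -12.43 t 8.47
```

Contact: the tool stalled at x = 0.554 with about 7 N of push, under 5 N at the catch. The position fits the back wall and not the striker front. I'll lower gently while holding there.

apply_moves:
  plan:
    - [0, 0.003, -0.0003, 0, 0, 0, 1]
    - [0, 0.006, -0.0006, 0, 0, 0, 1]
    - [0, 0.009, -0.0009, 0, 0, 0, 1]
    - [0, 0.012, -0.0011, 0, 0, 0, 1]
    - [0, 0.0125, -0.0012, 0, 0, 0, 1]

```text
time: 9.1
tool_pos: [0.5541, -0.0034, 0.0962]
tool_rot: [-1.571, 0.002, -0.217]
contact_force: [-5.8, 3.5, 3.0]
opening: 0.0117
```

```bash
python3 -c "
from h import *
st()
a=cams.read_camera('wrist');c=cams.read_camera('scene')[150:250,190:340]
b=cams.read_camera('top')[150:260,255:365]
im=np.hstack([cv2.resize(c,(450,300),interpolation=2),cv2.resize(b,(300,300),interpolation=2)])
cv2.imwrite('pics/m4.png',im)"
```

```text
Ftool [-6.4 -3.   2.2] Mtool [ 0.53 -0.01  0.91] pos [ 0.5541 -0.0034  0.0962] yaw -12.44 t 9.1
```

View pics/m4.png

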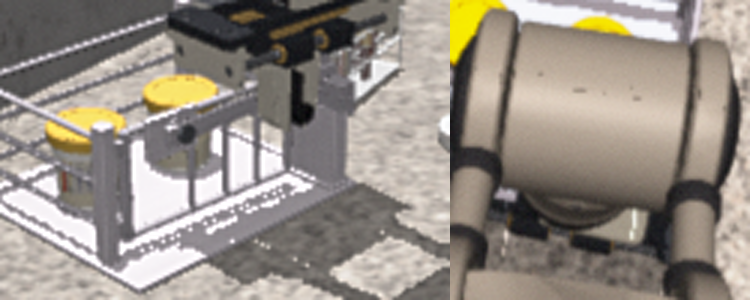

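The crop shows the bar nearly level at the post, still gripped. The top view is blocked by the arm.

apply_moves:
  plan:
    - [0, 0.001, 0, 0, 0, 0, 1]
    - [0, 0.002, 0, 0, 0, 0, 1]
    - [0, 0.003, 0, 0, 0, 0, 1]
    - [0, 0.003, 0, 0, 0, 0, 1]
    - [0, 0.003, 0, 0, 0, 0, 1]

```text
time: 9.88
tool_pos: [0.5542, -0.0034, 0.0934]
tool_rot: [-1.571, 0.002, -0.217]
contact_force: [-5.5, 2.3, 2.8]
opening: 0.0118
```

```bash
python3 -c "
from h import *
st()"
```

```text
Ftool [-5.9 -2.8  1.1] Mtool [ 0.39 -0.04  0.88] pos [ 0.5542 -0.0034  0.0934] yaw -12.44 t 9.88
```

apply_moves:
  plan:
    - [0, 0.0005, 0, 0, 0, 0, 0.7]
    - [0, 0.0005, 0, 0, 0, 0, 0.6]
    - [0, 0.0005, 0, 0, 0, 0, 0.5]
    - [0, 0.0005, 0, 0, 0, 0, 0.45]
    - [0, 0.0005, 0, 0, 0, 0, 0.45]

```text
time: 10.5
tool_pos: [0.5551, -0.0039, 0.0927]
tool_rot: [-1.571, -0.0, -0.217]
contact_force: [0.0, 0.1, -0.4]
opening: 0.025
```

```bash
python3 -c "
from h import *
st()
cv2.imwrite('pics/w5.png',cams.read_camera('wrist'))"
```

```text
Ftool [0.  0.4 0.1] Mtool [ 0.13  0.03 -0.14] pos [ 0.5551 -0.0039  0.0927] yaw -12.45 t 10.5
```

View pics/w5.png

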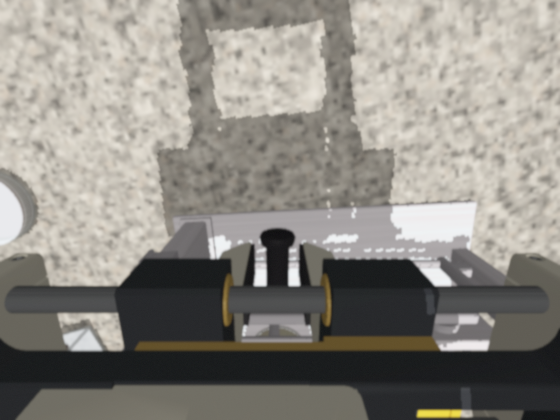

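The pin sits centred between the open fingers at (278,240) with no force on the tool. I'll withdraw straight up.

apply_moves:
  plan:
    - [0, -0.015, 0, 0, 0, 0, 0.45]
    - [0, -0.035, 0, 0, 0, 0, 0.45]
    - [0, -0.065, 0, 0, 0, 0, 0.45]
    - [0, -0.1, 0, 0, 0, 0, 0.45]
    - [0, -0.13, 0, 0, 0, 0, 0.45]

```text
time: 11.18
tool_pos: [0.5552, -0.0038, 0.2253]
tool_rot: [-1.571, -0.002, -0.217]
contact_force: [-0.2, 0.2, 0.7]
opening: 0.0251
```

apply_moves:
  plan:
    - [-0.05, 0, 0, 0, 0, 0, 0.45]
    - [-0.1, -0.01, 0, 0, 0, 0, 0.45]
    - [-0.13, -0.02, 0, 0, 0, 0, 0.45]
    - [-0.13, -0.02, 0, 0, 0, 0, 0.45]
    - [-0.13, -0.02, 0, 0, 0, 0, 0.45]

```text
time: 11.8
tool_pos: [0.4288, 0.024, 0.2435]
tool_rot: [-1.571, -0.002, -0.217]
contact_force: [0.4, 0.3, 0.5]
opening: 0.0252
```

```bash
python3 -c "
from h import *
st()
c=cams.read_camera('scene')[150:260,170:340];t=cams.read_camera('top');cv2.imwrite('pics/t6.png',t)
w=cams.read_camera('wrist')
im=np.hstack([cv2.resize(c,(463,300),interpolation=2),cv2.resize(t[150:260,235:355],(327,300),interpolation=2)])
im=np.vstack([im,cv2.resize(w[150:350,100:460],(790,290))[:290]])
cv2.imwrite('pics/m6.png',im)"
```

```text
Ftool [ 0.4 -0.5  0.4] Mtool [ 0.15 -0.02 -0.12] pos [0.4288 0.024  0.2435] yaw -12.45 t 11.8
```

View pics/m6.png

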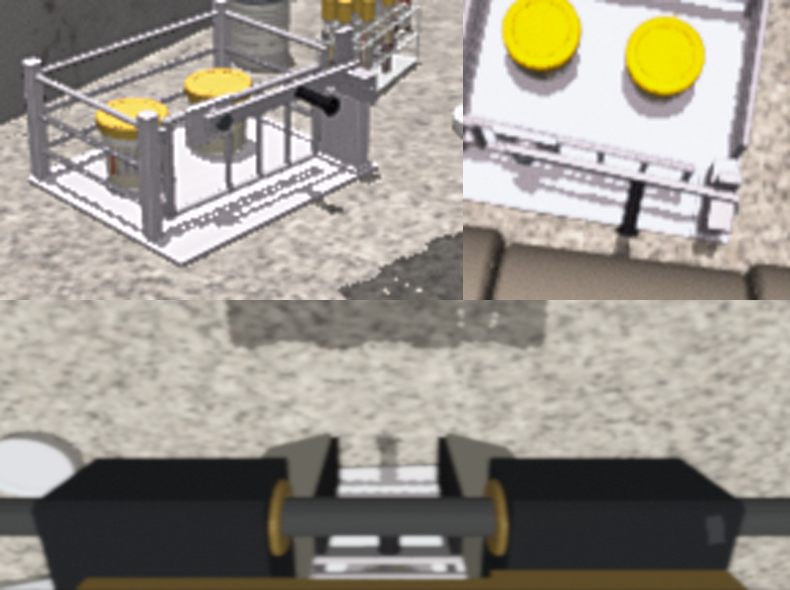

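With the gripper clear, the gate stays shut. The bar lies between the striker and the back wall, and the cups are in place. I'll check that it holds for a second, then hand in.

apply_moves:
  plan:
    - [0, 0, 0, 0, 0, 0, 0.45]
    - [0, 0, 0, 0, 0, 0, 0.45]
    - [0, 0, 0, 0, 0, 0, 0.45]
    - [0, 0, 0, 0, 0, 0, 0.45]
    - [0, 0, 0, 0, 0, 0, 0.45]

```text
time: 12.58
tool_pos: [0.4281, 0.0242, 0.2428]
tool_rot: [-1.571, -0.0, -0.217]
contact_force: [0.2, 0.6, -0.8]
opening: 0.0251
```

```bash
python3 -c "
from h import *
t0=cv2.imread('pics/t6.png');t=cams.read_camera('top')
d=lambda a,b:cv2.absdiff(a,b)[100:240,215:360].max(2)
print('changed px',(d(t0,t)>40).sum())
t1=cv2.imread('pics/top0.png')
for n,b in(('petri',(slice(235,280),slice(375,415))),('bottle',(slice(255,285),slice(150,180))),('cups',(slice(143,190),slice(245,330)))):
    print(n,(cv2.absdiff(t1,t)[b].max(2)>40).sum())
print(robot.hand_in())"
```

```text
changed px 15
petri 0
bottle 0
cups 0
the job is handed in; nothing more can be done
None
```

The gate is shut and latched, and I handed the job in at about 12.6 s. I gripped the pin and lifted the bar to about 0.18 rad. I then swung the gate in until the bar met the back of the catch, held it there while I lowered the bar into the notch, and let go.

- **Contact with the catch:** the tool stopped at about 7 N at the pin, which I work out as roughly 5 N at the catch. The catch sits in front of its middle setting, by about 9 mm in the images and about 11 mm going by the contact angle. The contact point fits the back wall and not the striker, but it is 4 mm from my image estimate of that wall.
- **After release:** the tool read about 0 N. With the gripper withdrawn, the gate stayed shut, and the picture shows the bar between the striker and the back wall. Over the last 0.7 s before hand-in almost nothing changed in the view (15 pixels around the pen).
- **Left alone:** the cups, petri dish and bottle showed no change from the first picture.

I did not measure the final bar angle or how deep the bar sits in the notch. From the tool height just before release, the bar was about level.

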